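# Three-dot spice tin back into its row

### The arm

A 6-joint arm with a two-finger parallel gripper is mounted at the origin on the work surface. World frame = base frame: x ahead of the robot, y to its left, z up, the work surface at z = 0. Lengths are in m, angles in degrees, forces in N, time in s.
With the tool pointing down it reaches from about 0.3 to 0.875 m from the base axis. Payload 6.4 kg.
Tool frame: the origin (TCP) lies at the very end of the fingers, on their centre line; the grasp point (between the pads) lies 19 mm behind it (arm.grip_point_offset is the distance from the TCP to the grasp point, in m); z points along the fingers, y is the line along which they close (so a half turn about z gives the same grasp; the last joint's range is limited). The gripper opens to 85 mm and grips with 20 to 120 N. Pads are 22 mm wide; open, the fingers measure 114 mm over their backs; the gripper's body (76 mm by 85 mm) begins 54 mm behind the grasp point. The pads swing forward as they close: fully open they stand 13 mm farther back than shut.
Start: joints at [61.461, 10.359, 92.074, -0, 77.567, -11.82], TCP at [0.165, 0.551, 0.231] pointing down, gripper open.
Joint ranges: [-171.53, 171.53], [-51.25, 118.39], [17.06, 147.69], [-65.23, 245.23], [0, 150.52], [-178.68, 178.68]. Speed limits (degrees/s): [147.25, 147.25, 172.46, 180, 180, 180].

### API

Orientations are given as [roll, pitch, yaw] about the fixed x, y, z axes, in that order (R = Rz(yaw) Ry(pitch) Rx(roll)).
In Python, from workcell import arm gives the robot as it stands.
- The arm moves only by the shell command python3 -m creep 'ROWS' [FORCE]. ROWS is JSON, a list that holds one entry, the list of rows, each a list of 7 numbers: the gripper's target within -1 to 1 (shut at 1, half-way at 0, fully open at -1), then the shift along the world's x, y, z in m, then the turn, a rotation vector about the world's x, y, z in rad. In form: [[[fingers, x, y, z, rx, ry, rz], ...]]. A call has exactly 8 rows; each row is the pose to reach, as a shift and turn from the pose commanded when the call began; what a row does not reach only later rows make up. A row lasts 1/8 s, in which the tool goes at most 62.5 mm and 10.7 degrees, less where a joint would pass 70% of its speed; a pose out of reach is approached as far as the arm can. A call with a gripper value outside its range is refused whole. The fingers move at their own pace and stop on an object; FORCE is the grip in N (left out, the last holds). Time passes only in rows, so rows that repeat a pose let the fingers close, or fill a call up. It gives the time, the measured TCP pose, the force, the opening and the grip force at its end, in the units of the state.
- arm.read_state(): the state, without advancing time (a new reading comes with each control period).
- arm.grab_frame(name): name is "side" or "top" or "wrist"; returns a dict with "frame" (400x640x3 uint8, blue, green, red), "fx", "fy", "cx", "cy" (pixels), "pose" (4x4, takes a point from camera to world coordinates). Camera axes: x right, y down, z forward; pixel columns grow to the right and rows downward; lengths in m; the calibration is good to about 2 mm. A picture is of the moment at which its call begins. There is no depth.
- arm.job_done(): hands the job in; it is judged then, once.
The state is a dict: "t": time; "qpos": joint angles; "dq": joint speeds; "effort": joint torques, N m; "position": TCP position; "tool_rot": TCP orientation; "contact_force": force on the tool from outside, world axes, zero at the start; "moment": the same for the moment, N m; "gripper_width": finger opening in m; "gripper_force": force on a finger pad.
Only numpy, scipy, OpenCV 4.12 (cv2) and the standard library are available. Lean on these libraries where they do the work, as an engineer would, in place of code of your own. Each camera call takes 0.05 s, during which the arm holds its last target. There are 200 camera calls.

### The job

Put the blue spice tin with three dots on its lid back into the wooden rack, in its numbered place between the tins with two and four dots. The row is packed tight, so first open a gap by sliding the four-dot tin (and the five-dot tin behind it) along the rack towards the empty end, without lifting the two-dot or four-dot tin out of the rack. At the end the two-, three- and four-dot tins must stand upright on the rack's floor, in that order and square to it.

Things in the scene. Friction and masses are not known exactly. Their poses are not given: they have to be found in the camera images.
- rack: Fixed oak trough 82 x 266 mm (x by y), origin under its centre on the slate, y along the row (robot's left), z up. Inside: x -33 to 33 mm, y -125 to 125, floor at z 8; long walls 22 mm high, end walls 46. Four tins stand in it square and 42.4 mm apart centre to centre, in the order 1, 2, 4, 5 dots from the +y end; beyond the five-dot tin 70 to 80 mm are empty to the -y end wall.
- tin3_center (a point): The three-dot spice tin to put in; starts upright on the slate, left of the rack. 50 x 42 x 84 mm (its x by y by height), 110 to 230 g, blue with a white lid. This point is its centre, 42 mm above its underside; z up. Three black dots in a diagonal on the lid. A six-dot tin and a red plain-lidded tin stand near, 90 mm or more away.
- tin2_center (a point): The two-dot spice tin, second from the rack's +y end. 50 x 42 x 84 mm (its x by y by height), 110 to 230 g, blue with a white lid. This point is its centre, 42 mm above its underside; z up. 
- tin4_center (a point): The four-dot spice tin in the rack, on the two-dot tin's -y side, the like five-dot tin beyond it. 50 x 42 x 84 mm (its x by y by height), 110 to 230 g, blue with a white lid. This point is its centre, 42 mm above its underside; z up. Its two faces across the rack's x are free to grip above the low walls; it slides at a few newtons.
Mind the look-alikes: they are no part of the job. What is shaped like the part that bears tin4_center but green or orange is not meant.

How it is judged:
By the outcome, as a careful person would: the job done as asked, in the order asked, and still so for the second after the job is handed in, with the robot touching nothing.
It also fails if it takes over 50 s, if anything falls off the work surface, if the arm or the gripper's body presses on something with over 40 N, if the wrist force passes 120 N, or if a joint passes its speed limit or range.

## Working session

There is one attempt and no reset: what is moved stays moved. The work goes in short steps, Python scripts to look and compute and a shell command to move; the robot and the scene stay as the last step left them, time stands still between calls to the robot, and variables do not carry over. Pictures are saved under pics/ and viewed, at most 10 in all, crops included, and the job is handed in when it is done.

```bash
ls; mkdir -p pics
python3 - <<'E'
from workcell import arm
import cv2,numpy as np
s=arm.read_state();print(s)
print(arm.grip_point_offset)
for n in("top","side","wrist"):
    f=arm.grab_frame(n);cv2.imwrite(f"pics/{n}0.png",f["frame"]);np.savez(f"{n}0.npz",**f)
    print(n,f["fx"],f["cx"],f["cy"],np.round(f["pose"],3).tolist())
a=cv2.imread("pics/top0.png")
E
```

```text
pics
{'t': 0.0, 'qpos': array([ 6.14592157e+01,  1.04025959e+01,  9.21308742e+01,  1.07189037e-03,
        7.75657768e+01, -1.18189705e+01]), 'dq': array([ 0.04698645, -0.00427092,  0.0927258 , -0.01727232,  0.11411412,
       -0.02182171]), 'effort': array([ 7.93967865e-04, -4.44890070e+01, -3.51328611e+01, -6.02810883e-05,
        9.12238058e-03, -1.57332920e-05]), 'position': array([0.16514703, 0.55021436, 0.23038384]), 'tool_rot': array([-1.79903071e+02, -2.13519260e-02,  1.63277936e+02]), 'contact_force': array([0.49861963, 0.07848315, 0.9089315 ]), 'moment': array([-0.01652228, -0.00675798, -0.03418336]), 'gripper_force': 0.0, 'gripper_width': 0.08548909270263942}
0.0187
top 385.9858380112049 325.935457051152 195.01935084256436 [[-0.003, -0.991, 0.131, 0.41], [-1.0, 0.006, 0.024, 0.066], [-0.024, -0.131, -0.991, 0.822], [0.0, 0.0, 0.0, 1.0]]
side 438.9357655386023 326.9582830865885 203.1834354892457 [[0.688, -0.556, 0.467, 0.135], [-0.726, -0.528, 0.441, -0.275], [0.002, -0.642, -0.767, 0.684], [0.0, 0.0, 0.0, 1.0]]
wrist 302.5010178786272 316.8249204518057 194.90853102210272 [[0.289, 0.911, 0.295, 0.09], [0.957, -0.275, -0.089, 0.573], [-0.0, 0.308, -0.951, 0.373], [0.0, 0.0, 0.0, 1.0]]
```

View pics/top0.png

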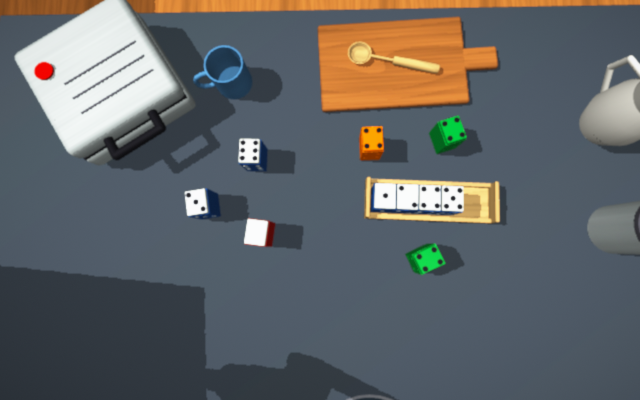

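View pics/side0.png

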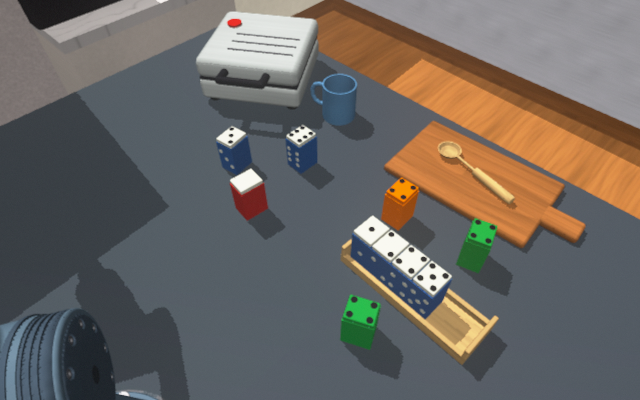

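The top view shows these candidates:
- Loose tins: three-dot tin at (198,203), six-dot tin at (251,150), red plain tin at (260,232).
- Rack row from +y: 1 dot (385,196), 2 (407,196), 4 (430,197), 5 (453,198).
- Four-dot look-alikes, not wanted: orange (372,140), green (450,132), green (427,258).

I choose the three-dot tin at (198,203) and the four-dot tin in the rack at (430,197).

```bash
cat > h.py <<'E'
import cv2,numpy as np
def ray(f,px,z):
    R=f["pose"][:3,:3];o=f["pose"][:3,3]
    p=np.atleast_2d(np.array(px,float))
    d=np.c_[(p[:,0]-f["cx"])/f["fx"],(p[:,1]-f["cy"])/f["fy"],np.ones(len(p))]@R.T
    return o+d*((z-o[2])/d[:,2])[:,None]
def proj(f,P):
    R=f["pose"][:3,:3];o=f["pose"][:3,3]
    c=(np.atleast_2d(P)-o)@R
    return np.c_[c[:,0]/c[:,2]*f["fx"]+f["cx"],c[:,1]/c[:,2]*f["fy"]+f["cy"]]
def white(f,thr=150):
    a=f["frame"].astype(int); m=((a.min(2)>thr)&(a.max(2)-a.min(2)<50)).astype(np.uint8)*255
    return cv2.morphologyEx(m,cv2.MORPH_CLOSE,np.ones((5,5)))
def lids(f,zf,amin,amax,thr=150):
    """white blobs -> (pixel, centre, sizes mm, angle of the first side in world deg)"""
    out=[]
    for c in cv2.findContours(white(f,thr),cv2.RETR_EXTERNAL,cv2.CHAIN_APPROX_NONE)[0]:
        if not amin<cv2.contourArea(c)<amax: continue
        px=c[:,0].mean(0); w=ray(f,c[:,0],zf(px))
        (x,y),(a,b),t=cv2.minAreaRect((w[:,:2]*1000).astype(np.float32))
        out.append((px.round(),np.round([x,y],1),np.round([a,b],1),round(t,1)))
    return out
E
python3 - <<'E'
from h import *
for n in("top","side"):
    f=dict(np.load(n+"0.npz")); rk=(lambda p:.092 if p[0]>360 and p[1]>165 else .084) if n=="top" else (lambda p:.092 if p[0]>340 and p[1]>205 else .084)
    for l in lids(f,rk,200,6000):print(n,*l)
    # rack: oak mask
    h=cv2.cvtColor(f["frame"],cv2.COLOR_BGR2HSV)
    if n=="top":
        m=cv2.inRange(h,(12,60,120),(28,220,255));m[:170]=0;m[230:]=0;m=cv2.morphologyEx(m,cv2.MORPH_CLOSE,np.ones((3,3)))
        ys,xs=np.nonzero(m[:,340:520]);xs+=340
        print("rack",xs.min(),xs.max(),ys.min(),ys.max(),ray(f,[[xs.min(),200],[xs.max(),200]],.046)[:,:2])
a=cv2.imread("pics/top0.png")
c=np.hstack([cv2.resize(a[175:235,170:240],(420,360),interpolation=2),cv2.resize(a[170:230,360:505],(380,157),interpolation=2).copy() if 0 else cv2.resize(a[170:230,365:428],(378,360),interpolation=2)])
d=cv2.resize(a[165:230,360:505],(798,358)); 
top=cv2.resize(a[175:235,170:240],(280,240),interpolation=2)
o=np.zeros((600,800,3),np.uint8);o[:240,:280]=top;o[240:598,:798]=d
cv2.imwrite("pics/crop.png",o)
E
```

```text
top [255. 232.] [437.2 218.3] [40.8 48.8] 82.8
top [196. 202.] [496.  336.4] [49.  40.9] 8.9
top [419. 197.] [502.1 -92.2] [167.9  48.7] 87.4
top [249. 150.] [597.8 235.5] [41.2 48.4] 89.5
top [620.  90.] [ 710.6 -485.1] [ 91.5 155.2] 83.9
rack 364 499 176 223 [[ 0.50184585  0.00729103]
 [ 0.50039094 -0.26254297]]
side [403. 254.] [502.4 -91.2] [167.5  49.1] 87.5
side [245. 180.] [436.7 219.6] [41.4 47.6] 82.8
side [300. 134.] [597.3 236.9] [41.3 49.7] 89.1
side [231. 135.] [495.9 337.6] [49.5 40.7] 9.4
side [106.  16.] [578.7 989.8] [103.5 322.8] 89.5
```

View pics/crop.png

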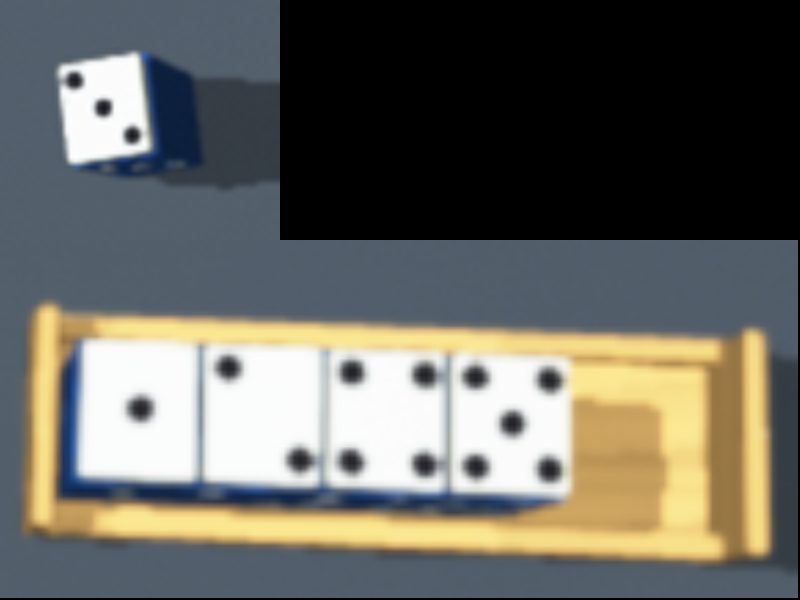

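The crop confirms both: the three-dot diagonal on the loose tin, and the row 1, 2, 4, 5. The two views agree to about 1 mm. The row centre is (502, -91.7) mm with rack yaw -2.6°, so tin 4 is at about (501, -113) mm. I'm moving there now.

```bash
python3 -m creep '[[[-1,0.025,-0.05,0,0,0,-0.1656],[-1,0.05,-0.10,0,0,0,-0.3312],[-1,0.075,-0.15,0,0,0,-0.497],[-1,0.10,-0.20,0,0,0,-0.6625],[-1,0.125,-0.25,0,0,0,-0.828],[-1,0.15,-0.30,0,0,0,-0.994],[-1,0.175,-0.35,0,0,0,-1.159],[-1,0.20,-0.40,0,0,0,-1.325]]]' 40
python3 -m creep '[[[-1,0.023,-0.044,0,0,0,0],[-1,0.046,-0.088,0,0,0,0],[-1,0.069,-0.132,0,0,0,0],[-1,0.092,-0.176,-0.01,0,0,0],[-1,0.115,-0.22,-0.03,0,0,0],[-1,0.136,-0.264,-0.05,0,0,0],[-1,0.136,-0.264,-0.06,0,0,0],[-1,0.136,-0.264,-0.06,0,0,0]]]'
python3 - <<'E'
from workcell import arm
from h import *
s=arm.read_state();print(s["qpos"].round(1),s["position"],s["tool_rot"])
f=arm.grab_frame("wrist");cv2.imwrite("pics/w1.png",f["frame"])
E
```

```text
t: 1.15
position: [0.3658, 0.1491, 0.2314]
tool_rot: [180.0, -0.0, 87.1]
contact_force: [-0.1, 0.5, -0.3]
gripper_width: 0.0851
gripper_force: 0.0
t: 2.15
position: [0.5002, -0.1125, 0.17]
tool_rot: [-179.8, -0.1, 87.3]
contact_force: [0.3, -1.0, 0.3]
gripper_width: 0.0852
gripper_force: 0.0
[-26.    6.3 104.2   0.   69.7 -23.3] [ 0.50021834 -0.11249578  0.17002381] [-1.79830519e+02 -9.50392884e-02  8.73339090e+01]
```

View pics/w1.png

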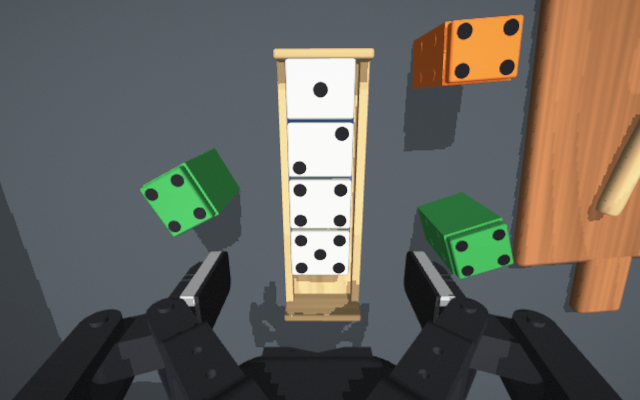

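The wrist view shows the row: 1 dot (320,90), 2 (320,150), 4 (320,204), 5 (320,255). The green decoys stand clear on both sides. I'll check tin 4's position from this view.

Run:
```python
from workcell import arm
from h import *
f=arm.grab_frame("wrist")
print(ray(f,[[320,204],[320,150],[320,255],[278,52],[371,52]],.092).round(4))
for l in lids(f,lambda p:.092,1500,40000):print(*l)
print(proj(f,[.5002,-.1125,.092]))
h=cv2.cvtColor(f["frame"],cv2.COLOR_BGR2HSV)
g=cv2.inRange(h,(50,100,60),(75,255,255))
for c in cv2.findContours(g,0,1)[0]:
    if cv2.contourArea(c)>1000:
        w=ray(f,c[:,0],.084);print("green",w.min(0).round(3),w.max(0).round(3))
```

```text
[[ 0.5038 -0.1123  0.092 ]
 [ 0.5056 -0.0702  0.092 ]
 [ 0.5018 -0.1567  0.092 ]
 [ 0.4804 -0.0033  0.092 ]
 [ 0.5425 -0.0062  0.092 ]]
[319. 164.] [503.8 -91.7] [165.8  48.2] 87.4
[[315.42207372 204.48132757]]
green [ 0.582 -0.189  0.084] [ 0.665 -0.11   0.084]
green [ 0.361 -0.137  0.084] [ 0.44  -0.067  0.084]
```

```bash
python3 -m creep '[[[-0.6,0.001,0,-0.02,0,0,0],[-0.6,0.001,0,-0.05,0,0,0],[-0.6,0.001,0,-0.08,0,0,0],[-0.6,0.001,0,-0.11,0,0,0],[-0.6,0.001,0,-0.125,0,0,0],[-0.6,0.001,0,-0.125,0,0,0],[1,0.001,0,-0.125,0,0,0],[1,0.001,0,-0.125,0,0,0]]]' 35
python3 -m creep '[[[1,0,0,0,0,0,0],[1,0,0,0,0,0,0],[1,0,0,0,0,0,0],[1,0,0,0,0,0,0],[1,0,0,0,0,0,0],[1,0,0,0,0,0,0],[1,0,0,0,0,0,0],[1,0,0,0,0,0,0]]]'
```

```text
t: 3.25
position: [0.5036, -0.1137, 0.0478]
tool_rot: [179.9, 0.1, 87.4]
contact_force: [0.3, 0.6, 4.3]
gripper_width: 0.0498
gripper_force: 37.6
t: 4.25
position: [0.5036, -0.1137, 0.0478]
tool_rot: [179.9, 0.0, 87.4]
contact_force: [0.5, 1.7, 7.3]
gripper_width: 0.0496
gripper_force: 37.8
```

```bash
python3 -m creep '[[[1,-0.0003,-0.007,0.001,0,0,0],[1,-0.0006,-0.014,0.001,0,0,0],[1,-0.001,-0.021,0.001,0,0,0],[1,-0.0013,-0.028,0.001,0,0,0],[1,-0.0016,-0.035,0.001,0,0,0],[1,-0.002,-0.042,0.001,0,0,0],[1,-0.0023,-0.050,0.001,0,0,0],[1,-0.0023,-0.050,0.001,0,0,0]]]'
python3 - <<'E'
from workcell import arm
from h import *
f=arm.grab_frame("top");cv2.imwrite("pics/t2.png",f["frame"])
for l in lids(f,lambda p:.092 if p[0]>360 else .084,200,6000):print(*l)
f=arm.grab_frame("wrist");cv2.imwrite("pics/w2.png",f["frame"])
E
```

```text
t: 5.25
position: [0.5006, -0.1644, 0.0479]
tool_rot: [179.9, 0.0, 87.3]
contact_force: [-0.0, 1.0, 5.6]
gripper_width: 0.0493
gripper_force: 38.0
[255. 232.] [437.2 218.3] [40.8 48.8] 82.8
[196. 202.] [496.  336.4] [48.9 41.1] 9.2
[396. 196.] [504.1 -50. ] [83.4 48.7] 87.4
[249. 150.] [597.8 235.5] [41.2 48.4] 89.5
[620.  90.] [ 707.1 -479.2] [ 90.5 154.1] 83.9
```

View pics/w2.png

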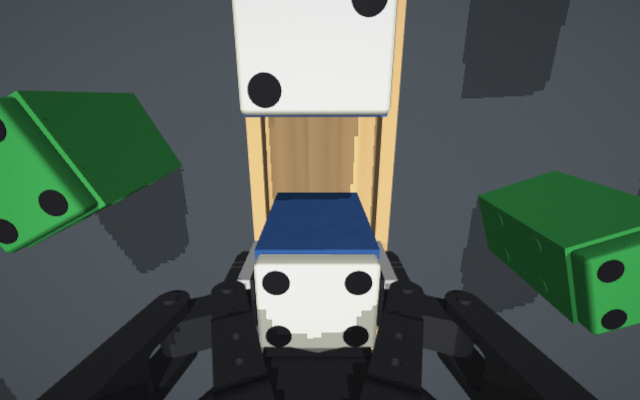

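The gap is open: tin 2's near edge is at (315,112), and tin 4 stands upright at (317,290) with free floor between them. Next I release, rise and go to tin 3 at (496,337), yaw 9.1°.

```bash
python3 -m creep '[[[-0.6,0,0,0,0,0,0],[-0.6,0,0,0,0,0,0],[-0.6,0,0,0,0,0,0],[-0.6,0,0,0.02,0,0,0],[-0.6,0,0,0.05,0,0,0],[-0.6,0,0,0.09,0,0,0],[-0.6,0,0,0.13,0,0,0],[-0.6,0,0,0.15,0,0,0]]]'
python3 -m creep '[[[-0.6,0,0.05,0,0,0,0.05],[-0.6,0,0.11,0,0,0,0.1],[-0.6,0,0.17,0,0,0,0.15],[-0.6,0,0.23,0,0,0,0.205],[-0.6,0,0.29,0,0,0,0.205],[-0.6,0,0.35,0,0,0,0.205],[-0.6,-0.002,0.40,0,0,0,0.205],[-0.6,-0.0037,0.42,0,0,0,0.205]]]'
python3 - <<'E'
from workcell import arm
from h import *
f=arm.grab_frame("top");
for l in lids(f,lambda p:.092 if p[0]>360 else .084,200,6000):print(*l)
f=arm.grab_frame("side");
for l in lids(f,lambda p:.092 if p[0]>340 and p[1]>205 else .084,200,3000):print("s",*l)
f=arm.grab_frame("wrist");cv2.imwrite("pics/w3.png",f["frame"])
for l in lids(f,lambda p:.084,1000,30000):print("w",*l)
E
```

```text
t: 6.35
position: [0.501, -0.1638, 0.1998]
tool_rot: [179.8, 0.1, 87.4]
contact_force: [-0.5, 0.5, 0.4]
gripper_width: 0.0682
gripper_force: 0.0
t: 7.35
position: [0.4957, 0.2592, 0.1971]
tool_rot: [-180.0, -0.0, 99.3]
contact_force: [-0.6, 0.1, 0.1]
gripper_width: 0.0682
gripper_force: 0.0
[255. 232.] [437.4 218.4] [41.5 49.8] 82.8
[467. 199.] [ 498.  -184.1] [84.5 50.4] 86.7
[396. 196.] [504.2 -50. ] [83.4 48.7] 87.4
[249. 150.] [597.8 235.5] [41.7 48.4] 89.6
[618. 101.] [ 700.6 -469.1] [109.2 169.2] 83.9
s [448. 290.] [ 498.3 -183.5] [82.8 49.4] 86.3
s [382. 237.] [504.8 -48.9] [82.5 48.2] 87.6
s [245. 180.] [436.7 219.5] [41.8 47.4] 83.1
s [231. 135.] [495.8 337.8] [49.6 41.1] 9.4
s [300. 134.] [597.3 236.9] [41.3 49.7] 89.1
s [207.  54.] [651.3 632.1] [117.7  46.1] 52.8
s [288.  28.] [852.5 555.2] [365.1 186.9] 43.7
s [106.  16.] [578.6 989.5] [104.8 323.6] 89.1
w [418. 245.] [597.8 212.5] [92.  49.9] 89.5
w [239. 240.] [435.  187.8] [108.1  48. ] 83.0
w [334.  98.] [497.7 336.9] [48.3 39.2] 9.2
```

View pics/w3.png

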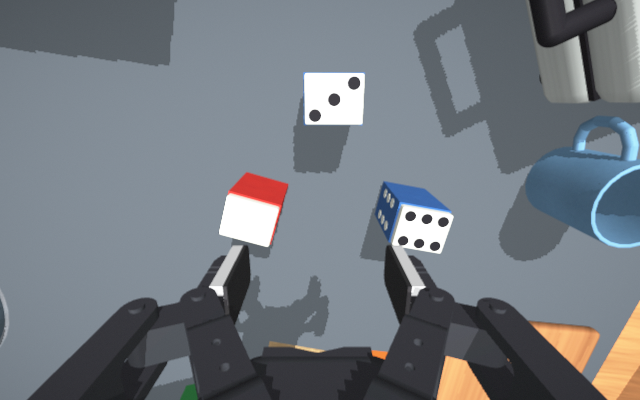

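Wrist view: tin 3 is at (334,98), red plain at (252,215), six-dot at (420,230). Tin 3 is confirmed at (496.4,337) with its long side at 9.2°. The gap in the rack is about 50 mm, centred at (501.4,-116.7).

```bash
python3 -m creep '[[[-0.6,0.0005,0.04,0,0,0,0],[-0.6,0.0005,0.08,0,0,0,0],[-0.6,0.0005,0.08,-0.03,0,0,0],[-0.6,0.0005,0.08,-0.07,0,0,0],[-0.6,0.0005,0.08,-0.11,0,0,0],[-0.6,0.0005,0.08,-0.145,0,0,0],[-0.6,0.0005,0.08,-0.158,0,0,0],[-0.6,0.0005,0.08,-0.158,0,0,0]]]'
python3 -m creep '[[[1,0,0,0,0,0,0],[1,0,0,0,0,0,0],[1,0,0,0,0,0,0],[1,0,0,0,0,0,0],[1,0,0,0.01,0,0,0],[1,0,0,0.04,0,0,0],[1,0,0,0.08,0,0,0],[1,0,0,0.11,0,0,0]]]' 45
```

```text
t: 8.5
position: [0.497, 0.3355, 0.0389]
tool_rot: [-179.9, 0.0, 99.0]
contact_force: [0.2, -0.6, 1.0]
gripper_width: 0.068
gripper_force: 0.0
t: 9.5
position: [0.497, 0.337, 0.1514]
tool_rot: [179.9, -0.0, 99.1]
contact_force: [0.7, 0.4, -2.1]
gripper_width: 0.0494
gripper_force: 47.7
```

```bash
python3 -m creep '[[[1,0.0,-0.05,0.02,0,0,-0.02],[1,0.001,-0.11,0.03,0,0,-0.05],[1,0.002,-0.17,0.03,0,0,-0.08],[1,0.003,-0.23,0.03,0,0,-0.11],[1,0.004,-0.29,0.03,0,0,-0.14],[1,0.005,-0.35,0.03,0,0,-0.17],[1,0.005,-0.41,0.03,0,0,-0.205],[1,0.005,-0.4535,0.03,0,0,-0.205]]]'
python3 -m creep '[[[1,0,0,0,0,0,0],[1,0,0,-0.01,0,0,0],[1,0,0,-0.02,0,0,0],[1,0,0,-0.03,0,0,0],[1,0,0,-0.03,0,0,0],[1,0,0,-0.03,0,0,0],[1,0,0,-0.03,0,0,0],[1,0,0,-0.03,0,0,0]]]'
python3 - <<'E'
from workcell import arm
from h import *
a={}
for n in("side","wrist"):
    f=arm.grab_frame(n);np.savez(n+"4.npz",**f)
    for l in lids(f,lambda p:.196,800,30000,120):print(n,*l)
    for l in lids(f,lambda p:.092,500,30000,120):print(n+" low",*l)
    a[n]=f["frame"]
s=arm.read_state();print(s["position"],s["tool_rot"],s["gripper_width"])
o=np.vstack([cv2.resize(a["side"][120:400,300:560],(520,560))]);w=cv2.resize(a["wrist"][:,180:460],(280,400));o=np.hstack([o,np.vstack([w,np.zeros((160,280,3),np.uint8)])])
cv2.imwrite("pics/c4.png",o)
E
```

```text
t: 10.5
position: [0.5015, -0.1191, 0.1798]
tool_rot: [180.0, 0.0, 87.3]
contact_force: [0.6, -0.3, -1.9]
gripper_width: 0.0493
gripper_force: 47.6
t: 11.5
position: [0.5021, -0.1169, 0.1497]
tool_rot: [180.0, 0.0, 87.4]
contact_force: [0.1, -0.3, -1.5]
gripper_width: 0.0492
gripper_force: 47.6
side [447. 290.] [ 433.5 -199. ] [69.9 43.1] 85.7
side [378. 238.] [438.1 -89. ] [70.5 44.2] 87.1
side [256.  91.] [532.1 292.5] [ 88.9 197.7] 47.5
side [584.  46.] [1108.8  -34.7] [509.9 310.5] 18.9
side [138.  48.] [483.5 623.5] [446.8 641.3] 53.7
side low [447. 290.] [ 497.1 -182.7] [84.8 52.3] 85.7
side low [378. 238.] [502.7 -49.3] [85.5 53.6] 87.1
side low [256.  91.] [616.8 413.4] [107.9 239.8] 47.5
side low [584.  46.] [1316.3   16.6] [618.5 376.6] 18.9
side low [138.  48.] [557.8 814.9] [541.9 777.9] 53.7
wrist [318. 290.] [ 503.1 -109. ] [44.8 58.1] 87.2
wrist [317. 110.] [506.1 -43.5] [39.  23.1] 87.3
wrist low [318. 290.] [ 499.7 -185.4] [ 93.3 120.8] 87.2
wrist low [317. 110.] [505.9 -49.3] [81.1 48.1] 87.3
[ 0.50203385 -0.1168894   0.1495272 ] [1.79976812e+02 9.36952072e-03 8.73611315e+01] 0.049758277314491124
```

View pics/c4.png

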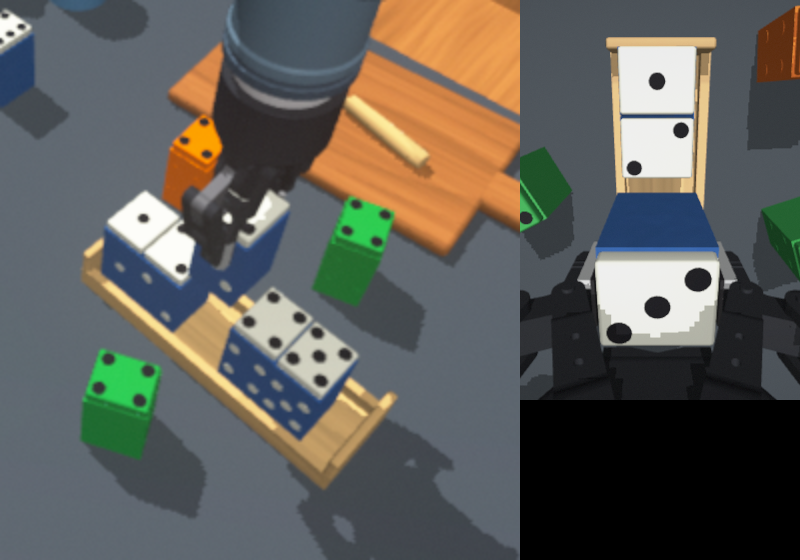

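Tin 3 hangs above the gap: its lid is at wrist pixel (318,300), its front edge at row ~250, and the 1-2 and 4-5 pairs sit on either side. Before lowering I'll measure its front edge in both views.

Run:
```python
from h import *
f=dict(np.load("wrist4.npz"));g=f["frame"].astype(int)
for x in(300,320,340):print(x,[(r,g[r,x].tolist()) for r in range(188,196)][::2],[(r,g[r,x].tolist()) for r in range(242,258,2)])
for r in(246,248,250,252,254):print(r,ray(f,[[320,r]],.195)[0,:2].round(4))
for r in(191,193,195):print("bottom",r,ray(f,[[320,r]],.1105)[0,:2].round(4))
print("pred",proj(f,[[.502,-.0959,.195],[.502,-.0959,.1105]]))
b=cv2.imread("pics/w2.png").astype(int)
print([(r,b[r,320].tolist()) for r in range(188,198,2)],[(r,b[r,320].tolist()) for r in range(246,260,2)])
```

```text
300 [(188, [97, 138, 167]), (190, [98, 138, 167]), (192, [98, 108, 120]), (194, [102, 62, 33])] [(242, [104, 64, 37]), (244, [103, 63, 37]), (246, [103, 62, 36]), (248, [174, 104, 60]), (250, [174, 104, 60]), (252, [143, 145, 140]), (254, [145, 156, 155]), (256, [151, 162, 161])]
320 [(188, [98, 138, 167]), (190, [97, 137, 166]), (192, [98, 108, 120]), (194, [102, 62, 35])] [(242, [105, 63, 36]), (244, [104, 63, 35]), (246, [104, 62, 34]), (248, [173, 103, 59]), (250, [173, 103, 59]), (252, [142, 144, 140]), (254, [145, 157, 156]), (256, [153, 164, 163])]
340 [(188, [136, 194, 226]), (190, [137, 195, 226]), (192, [121, 147, 166]), (194, [101, 61, 34])] [(242, [105, 64, 34]), (244, [105, 64, 37]), (246, [106, 65, 38]), (248, [176, 107, 61]), (250, [175, 106, 61]), (252, [142, 144, 139]), (254, [145, 155, 156]), (256, [153, 163, 162])]
246 [ 0.5051 -0.0887]
248 [ 0.5051 -0.0895]
250 [ 0.5051 -0.0903]
252 [ 0.505  -0.0911]
254 [ 0.505  -0.0919]
bottom 191 [ 0.5059 -0.0942]
bottom 193 [ 0.5058 -0.0955]
bottom 195 [ 0.5057 -0.0968]
pred [[312.29007127 264.127098  ]
 [313.99876413 193.87029894]]
[(188, [98, 139, 167]), (190, [99, 140, 168]), (192, [79, 96, 111]), (194, [63, 38, 22]), (196, [65, 39, 24])] [(246, [104, 63, 35]), (248, [105, 62, 37]), (250, [160, 95, 55]), (252, [172, 103, 60]), (254, [151, 144, 135]), (256, [145, 156, 156]), (258, [151, 163, 161])]
```

```bash
python3 -m creep '[[[1,0.0005,-0.001,-0.015,0,0,0],[1,0.0005,-0.001,-0.03,0,0,0],[1,0.0005,-0.001,-0.045,0,0,0],[1,0.0005,-0.001,-0.06,0,0,0],[1,0.0005,-0.001,-0.075,0,0,0],[1,0.0005,-0.001,-0.088,0,0,0],[1,0.0005,-0.001,-0.096,0,0,0],[1,0.0005,-0.001,-0.097,0,0,0]]]'
```

```text
t: 12.6
position: [0.5021, -0.1177, 0.0517]
tool_rot: [-179.9, -0.0, 87.4]
contact_force: [-0.8, -0.7, -0.8]
gripper_width: 0.0496
gripper_force: 47.7
```

```bash
python3 -m creep '[[[1,0,0,-0.001,0,0,0],[1,0,0,-0.002,0,0,0],[1,0,0,-0.003,0,0,0],[1,0,0,-0.004,0,0,0],[1,0,0,-0.0045,0,0,0],[1,0,0,-0.005,0,0,0],[1,0,0,-0.005,0,0,0],[1,0,0,-0.005,0,0,0]]]'
```

```text
t: 13.6
position: [0.5027, -0.118, 0.0493]
tool_rot: [180.0, 0.0, 87.4]
contact_force: [-7.0, 2.6, 16.5]
gripper_width: 0.0497
gripper_force: 49.8
```

```bash
python3 -m creep '[[[1,0,0,0.0015,0,0,0],[1,0,0,0.0015,0,0,0],[-0.6,0,0,0.0015,0,0,0],[-0.6,0,0,0.0015,0,0,0],[-0.6,0,0,0.0015,0,0,0],[-0.6,0,0,0.02,0,0,0],[-0.6,0,0,0.06,0,0,0],[-0.6,0,0,0.10,0,0,0]]]'
python3 -m creep '[[[-0.6,0,0.04,0.04,0,0,0],[-0.6,-0.02,0.1,0.07,0,0,0],[-0.6,-0.04,0.16,0.08,0,0,0],[-0.6,-0.05,0.21,0.08,0,0,0],[-0.6,-0.05,0.25,0.08,0,0,0],[-0.6,-0.05,0.25,0.08,0,0,0],[-0.6,-0.05,0.25,0.08,0,0,0],[-0.6,-0.05,0.25,0.08,0,0,0]]]'
python3 - <<'E'
from workcell import arm
from h import *
a=[]
for n in("top","side"):
    f=arm.grab_frame(n);a.append(f["frame"])
    for l in lids(f,lambda p:.092,200,6000):
        if abs(l[1][0]-500)<40 and l[1][1]<50: print(n,*l)
    k=proj(f,[.5014,-.1167,.05])[0].astype(int);print(k)
o=np.zeros((600,800,3),np.uint8);o[:600,:440]=cv2.resize(a[1][190:370,330:462+0],(440,600));o[:300,440:]=cv2.resize(a[0][165:230,360:505],(360,300))
cv2.imwrite("pics/c5.png",o)
E
```

```text
t: 14.6
position: [0.502, -0.1176, 0.148]
tool_rot: [-179.9, -0.0, 87.4]
contact_force: [0.6, -0.3, -0.6]
gripper_width: 0.0683
gripper_force: 0.0
t: 15.6
position: [0.4526, 0.1311, 0.2271]
tool_rot: [-180.0, 0.0, 87.3]
contact_force: [-0.5, -0.2, 0.5]
gripper_width: 0.0683
gripper_force: 0.0
top [432. 197.] [ 501.3 -116.5] [216.6  49.6] 87.2
[426 199]
side [416. 265.] [ 501.5 -116.1] [217.2  50. ] 87.3
[409 275]
```

View pics/c5.png

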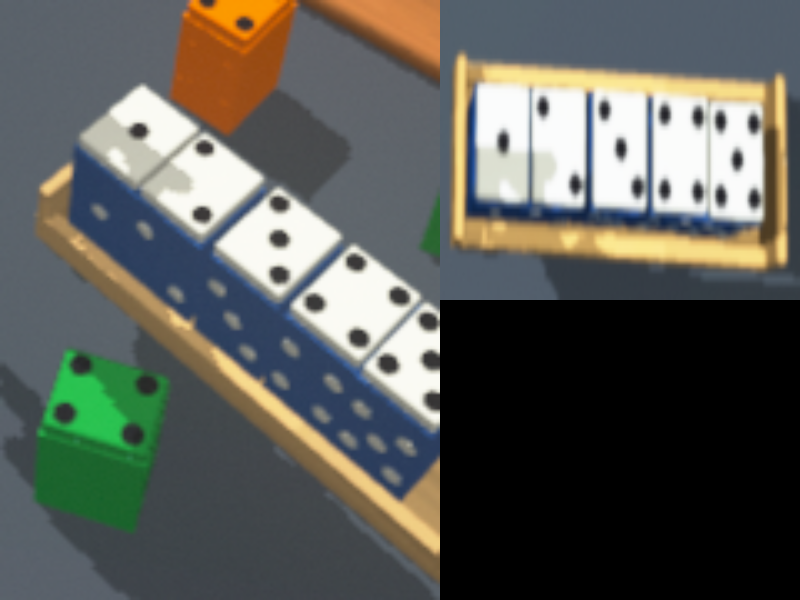

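The final view shows the order 1-2-3-4-5 with lids level and square and about 4 mm gaps either side of tin 3. The whole row measures 217 x 50 mm at lid height .092, so the tins are seated on the floor, and the robot is clear.

```bash
python3 -c "
from workcell import arm
print(arm.job_done())"
```

```text
the job is handed in; nothing more can be done
None
```

The three-dot tin is back in the rack between the two- and four-dot tins, upright, square and on the floor, and I handed the job in at about 16 s; the verdict was not shown.

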